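# Strip moulded levelling wedges and stack them head to tail, crosswise

### The job

Lift the three levelling wedges out of the tilted mould and finish the stack begun by the wedge on the board, which stays where it lies: lay one head to tail on it (its thin end over the thick end, underside down, edges in line) so that the top is level, then lay a second pair squarely crosswise and centred on top, again one wedge lying flat and the last one head to tail on it so that the top ends level. Let go of each wedge before fetching the next, and leave the other things on the table alone.

Things in the scene. Friction and masses are not known exactly. Their poses are not given: they have to be found in the camera images.
- first: Grey plastic wedge, 0.2 kg, 140 mm long, 52 wide, flat parallel sides, 44 thick at one end, 20 at the other (32 at mid length). Origin: centre of the underside; x along it to the thick end, y across, z through the wedge. The top rises to +x at 9.7 deg. Mass centre 8 mm from the middle towards +x. Lies underside down, loose, on the board.
- wedge1: loose wedge of the same shape, size, mass and axes as 'first'; starts underside down in one of the mould's cavities (any of them), tilted with the mould, thick end uphill or downhill. The three in the mould are interchangeable.
- wedge2: loose wedge of the same shape, size, mass and axes as 'first'; starts underside down in one of the mould's cavities (any of them), tilted with the mould, thick end uphill or downhill. The three in the mould are interchangeable.
- wedge3: loose wedge of the same shape, size, mass and axes as 'first'; starts underside down in one of the mould's cavities (any of them), tilted with the mould, thick end uphill or downhill. The three in the mould are interchangeable.
- mould: Fixed aluminium mould on a stand, left or right of the board: plate 182 x 290 mm rising to its -x (towards the robot) at 30 deg (own z vertical; origin on the table under the plate's middle). Three cavities 95 mm apart along y, 146 x 58 mm, 8 deep, run up the slope; mid floor 78 mm above the table. The wedges fit with 3 mm to spare and stand out 12 mm (thin end) to 36 mm (thick end).
- board: fixed plywood board, 290 x 270 mm, 18 mm thick, origin at the centre of its underside; the stack is built on it
- collar: bystander, to be left alone: steel collar (ring), 38 mm across, 14 mm high, lying on a corner of the board
- spanner: bystander, to be left alone: open-ended steel spanner lying on the table between the mould and the board, 190 mm long along its x axis
- hammer: bystander, to be left alone: hammer lying at the right of the table
- oilcan: bystander, to be left alone: grey can, 60 mm across, 150 mm tall, standing near the table's far side
- tin: bystander, to be left alone: empty steel cup, 72 mm across, 85 mm tall, standing open upwards near the table's far side
- planer: bystander, to be left alone: wooden hand plane, 190 mm long, about 65 mm tall, at the left of the table
Not all that is in view belongs to the job. Leave any yellow look-alike of the wedge3 alone. What is shaped like the wedge1 but red is not meant.

How it is judged (in metres and radians):
On the way, in this order (a step that is already met when the one before it is completed fails the run):
1. one wedge from the mould lies head to tail on the first wedge, top level, let go (((x of wedge1 in the frame of first between -0.016 and 0.016 m and y of wedge1 in the frame of first between -0.015 and 0.015 m and z of wedge1 in the frame of first between 0.026 and 0.038 m and angle between the y axis of wedge1 and the y axis of first, either way round below 0.18 rad and angle between wedge1's own x axis and vertical between 1.6806 and 1.8006 rad and angle between wedge1's own z axis and vertical below 0.24 rad and contact force between the fingers and wedge1 below 0.1 N and linear speed of wedge1 below 0.02 m/s) or (x of wedge2 in the frame of first between -0.016 and 0.016 m and y of wedge2 in the frame of first between -0.015 and 0.015 m and z of wedge2 in the frame of first between 0.026 and 0.038 m and angle between the y axis of wedge2 and the y axis of first, either way round below 0.18 rad and angle between wedge2's own x axis and vertical between 1.6806 and 1.8006 rad and angle between wedge2's own z axis and vertical below 0.24 rad and contact force between the fingers and wedge2 below 0.1 N and linear speed of wedge2 below 0.02 m/s) or (x of wedge3 in the frame of first between -0.016 and 0.016 m and y of wedge3 in the frame of first between -0.015 and 0.015 m and z of wedge3 in the frame of first between 0.026 and 0.038 m and angle between the y axis of wedge3 and the y axis of first, either way round below 0.18 rad and angle between wedge3's own x axis and vertical between 1.6806 and 1.8006 rad and angle between wedge3's own z axis and vertical below 0.24 rad and contact force between the fingers and wedge3 below 0.1 N and linear speed of wedge3 below 0.02 m/s))), for 0.2 s.
2. a second one lies flat and crosswise on that pair, let go (((x of wedge1 in the frame of first between -0.024 and 0.024 m and y of wedge1 in the frame of first between -0.024 and 0.024 m and z of wedge1 in the frame of first between 0.057 and 0.07 m and angle between the x axis of wedge1 and the y axis of first, either way round below 0.2 rad and angle between wedge1's own z axis and vertical below 0.07 rad and contact force between the fingers and wedge1 below 0.1 N and linear speed of wedge1 below 0.02 m/s) or (x of wedge2 in the frame of first between -0.024 and 0.024 m and y of wedge2 in the frame of first between -0.024 and 0.024 m and z of wedge2 in the frame of first between 0.057 and 0.07 m and angle between the x axis of wedge2 and the y axis of first, either way round below 0.2 rad and angle between wedge2's own z axis and vertical below 0.07 rad and contact force between the fingers and wedge2 below 0.1 N and linear speed of wedge2 below 0.02 m/s) or (x of wedge3 in the frame of first between -0.024 and 0.024 m and y of wedge3 in the frame of first between -0.024 and 0.024 m and z of wedge3 in the frame of first between 0.057 and 0.07 m and angle between the x axis of wedge3 and the y axis of first, either way round below 0.2 rad and angle between wedge3's own z axis and vertical below 0.07 rad and contact force between the fingers and wedge3 below 0.1 N and linear speed of wedge3 below 0.02 m/s))), for 0.2 s.
At the end, for the whole second after the job is handed in: Two level layers at rest: each pair head to tail, centred within 15 mm, in line within 10 deg, top level within 3.4 deg; the upper pair's flat wedge crosswise within 11 deg, centred on the first within 24 mm each way, 57-70 mm above it; the first wedge within 25 mm of its start ((((x of wedge1 in the frame of first between -0.016 and 0.016 m and y of wedge1 in the frame of first between -0.015 and 0.015 m and z of wedge1 in the frame of first between 0.026 and 0.038 m and angle between the y axis of wedge1 and the y axis of first, either way round below 0.18 rad and angle between wedge1's own x axis and vertical between 1.6806 and 1.8006 rad and angle between wedge1's own z axis and vertical below 0.24 rad) and (x of wedge2 in the frame of first between -0.024 and 0.024 m and y of wedge2 in the frame of first between -0.024 and 0.024 m and z of wedge2 in the frame of first between 0.057 and 0.07 m and angle between the x axis of wedge2 and the y axis of first, either way round below 0.2 rad and angle between wedge2's own z axis and vertical below 0.07 rad) and (x of wedge3 in the frame of wedge2 between -0.016 and 0.016 m and y of wedge3 in the frame of wedge2 between -0.015 and 0.015 m and z of wedge3 in the frame of wedge2 between 0.026 and 0.038 m and angle between the y axis of wedge3 and the y axis of wedge2, either way round below 0.18 rad and angle between wedge3's own x axis and vertical between 1.6806 and 1.8006 rad and angle between wedge3's own z axis and vertical below 0.24 rad)) or ((x of wedge1 in the frame of first between -0.016 and 0.016 m and y of wedge1 in the frame of first between -0.015 and 0.015 m and z of wedge1 in the frame of first between 0.026 and 0.038 m and angle between the y axis of wedge1 and the y axis of first, either way round below 0.18 rad and angle between wedge1's own x axis and vertical between 1.6806 and 1.8006 rad and angle between wedge1's own z axis and vertical below 0.24 rad) and (x of wedge3 in the frame of first between -0.024 and 0.024 m and y of wedge3 in the frame of first between -0.024 and 0.024 m and z of wedge3 in the frame of first between 0.057 and 0.07 m and angle between the x axis of wedge3 and the y axis of first, either way round below 0.2 rad and angle between wedge3's own z axis and vertical below 0.07 rad) and (x of wedge2 in the frame of wedge3 between -0.016 and 0.016 m and y of wedge2 in the frame of wedge3 between -0.015 and 0.015 m and z of wedge2 in the frame of wedge3 between 0.026 and 0.038 m and angle between the y axis of wedge2 and the y axis of wedge3, either way round below 0.18 rad and angle between wedge2's own x axis and vertical between 1.6806 and 1.8006 rad and angle between wedge2's own z axis and vertical below 0.24 rad)) or ((x of wedge2 in the frame of first between -0.016 and 0.016 m and y of wedge2 in the frame of first between -0.015 and 0.015 m and z of wedge2 in the frame of first between 0.026 and 0.038 m and angle between the y axis of wedge2 and the y axis of first, either way round below 0.18 rad and angle between wedge2's own x axis and vertical between 1.6806 and 1.8006 rad and angle between wedge2's own z axis and vertical below 0.24 rad) and (x of wedge1 in the frame of first between -0.024 and 0.024 m and y of wedge1 in the frame of first between -0.024 and 0.024 m and z of wedge1 in the frame of first between 0.057 and 0.07 m and angle between the x axis of wedge1 and the y axis of first, either way round below 0.2 rad and angle between wedge1's own z axis and vertical below 0.07 rad) and (x of wedge3 in the frame of wedge1 between -0.016 and 0.016 m and y of wedge3 in the frame of wedge1 between -0.015 and 0.015 m and z of wedge3 in the frame of wedge1 between 0.026 and 0.038 m and angle between the y axis of wedge3 and the y axis of wedge1, either way round below 0.18 rad and angle between wedge3's own x axis and vertical between 1.6806 and 1.8006 rad and angle between wedge3's own z axis and vertical below 0.24 rad)) or ((x of wedge2 in the frame of first between -0.016 and 0.016 m and y of wedge2 in the frame of first between -0.015 and 0.015 m and z of wedge2 in the frame of first between 0.026 and 0.038 m and angle between the y axis of wedge2 and the y axis of first, either way round below 0.18 rad and angle between wedge2's own x axis and vertical between 1.6806 and 1.8006 rad and angle between wedge2's own z axis and vertical below 0.24 rad) and (x of wedge3 in the frame of first between -0.024 and 0.024 m and y of wedge3 in the frame of first between -0.024 and 0.024 m and z of wedge3 in the frame of first between 0.057 and 0.07 m and angle between the x axis of wedge3 and the y axis of first, either way round below 0.2 rad and angle between wedge3's own z axis and vertical below 0.07 rad) and (x of wedge1 in the frame of wedge3 between -0.016 and 0.016 m and y of wedge1 in the frame of wedge3 between -0.015 and 0.015 m and z of wedge1 in the frame of wedge3 between 0.026 and 0.038 m and angle between the y axis of wedge1 and the y axis of wedge3, either way round below 0.18 rad and angle between wedge1's own x axis and vertical between 1.6806 and 1.8006 rad and angle between wedge1's own z axis and vertical below 0.24 rad)) or ((x of wedge3 in the frame of first between -0.016 and 0.016 m and y of wedge3 in the frame of first between -0.015 and 0.015 m and z of wedge3 in the frame of first between 0.026 and 0.038 m and angle between the y axis of wedge3 and the y axis of first, either way round below 0.18 rad and angle between wedge3's own x axis and vertical between 1.6806 and 1.8006 rad and angle between wedge3's own z axis and vertical below 0.24 rad) and (x of wedge1 in the frame of first between -0.024 and 0.024 m and y of wedge1 in the frame of first between -0.024 and 0.024 m and z of wedge1 in the frame of first between 0.057 and 0.07 m and angle between the x axis of wedge1 and the y axis of first, either way round below 0.2 rad and angle between wedge1's own z axis and vertical below 0.07 rad) and (x of wedge2 in the frame of wedge1 between -0.016 and 0.016 m and y of wedge2 in the frame of wedge1 between -0.015 and 0.015 m and z of wedge2 in the frame of wedge1 between 0.026 and 0.038 m and angle between the y axis of wedge2 and the y axis of wedge1, either way round below 0.18 rad and angle between wedge2's own x axis and vertical between 1.6806 and 1.8006 rad and angle between wedge2's own z axis and vertical below 0.24 rad)) or ((x of wedge3 in the frame of first between -0.016 and 0.016 m and y of wedge3 in the frame of first between -0.015 and 0.015 m and z of wedge3 in the frame of first between 0.026 and 0.038 m and angle between the y axis of wedge3 and the y axis of first, either way round below 0.18 rad and angle between wedge3's own x axis and vertical between 1.6806 and 1.8006 rad and angle between wedge3's own z axis and vertical below 0.24 rad) and (x of wedge2 in the frame of first between -0.024 and 0.024 m and y of wedge2 in the frame of first between -0.024 and 0.024 m and z of wedge2 in the frame of first between 0.057 and 0.07 m and angle between the x axis of wedge2 and the y axis of first, either way round below 0.2 rad and angle between wedge2's own z axis and vertical below 0.07 rad) and (x of wedge1 in the frame of wedge2 between -0.016 and 0.016 m and y of wedge1 in the frame of wedge2 between -0.015 and 0.015 m and z of wedge1 in the frame of wedge2 between 0.026 and 0.038 m and angle between the y axis of wedge1 and the y axis of wedge2, either way round below 0.18 rad and angle between wedge1's own x axis and vertical between 1.6806 and 1.8006 rad and angle between wedge1's own z axis and vertical below 0.24 rad))) and linear speed of each of wedge1, wedge2, wedge3, first below 0.02 m/s and distance of first from where it was at the start of the episode below 0.025 m); the robot touches nothing.
It fails at once if the wedge on the board is shifted by more than 25 mm (distance of first from where it was at the start of the episode above 0.025 m).
It fails at once if a bystander (collar, spanner, hammer, can, cup or hand plane) is moved by more than 30 mm (distance of any of collar, spanner, hammer, oilcan, tin, planer from where it was at the start of the episode above 0.03 m).
It also fails if it takes over 72 s, if anything falls off the work surface, if the arm or the gripper's body presses on something with over 40 N, if the wrist force passes 120 N, or if a joint passes its speed limit or range.

### The arm

A 6-joint arm with a two-finger parallel gripper is mounted at the origin on the work surface. World frame = base frame: x ahead of the robot, y to its left, z up, the work surface at z = 0. Lengths are in mm, angles in degrees, forces in N, time in s.
With the tool pointing down it reaches from about 400 to 925 mm from the base axis. Payload 3.4 kg.
Tool frame: the origin (TCP) lies midway between the tips of the shut fingers; the grasp point (between the pads) lies arm.pinch_z behind it (arm.pinch_z is the distance from the TCP to the grasp point, in mm); z points along the fingers, y is the line along which they close (so a half turn about z gives the same grasp; the last joint's range is limited). The gripper opens to 85 mm and grips with 20 to 120 N. Pads are 22 mm wide; open, the fingers measure 114 mm over their backs; the gripper's body (76 mm by 85 mm) begins 54 mm behind the grasp point. The pads swing forward as they close: fully open they stand 13 mm farther back than shut.
Start: joints at [-79.269, 17.578, 86.31, -0, 76.112, -4.211], TCP at [148.241, -555.568, 231.305] pointing down, gripper open.
Joint ranges: [-179.03, 179.03], [-60, 130.46], [8.19, 133.38], [-81.62, 261.62], [5.75, 156.47], [-153.77, 153.77]. Speed limits (degrees/s): [147.25, 147.25, 180, 180, 180, 180].

### API

Orientations are given as a 3x3 rotation matrix whose columns are the frame's x, y, z axes.
In Python, from bench import arm, vision, nets gives the robot as it stands.
- The arm moves only by the tool move_arm, never from a script. Its argument "increments" is a list that holds one entry, the list of rows, each a list of 7 numbers: the opening in per cent of the stroke, from 0 (shut) to 100 (fully open), then the shift along the tool's x, y, z in m, then the turn, a rotation vector about the tool's x, y, z in degrees. In form: [[[claw, x, y, z, ax, ay, az], ...]]. A call has 1 to 20 rows; each row is the pose to reach, as a shift and turn from the pose commanded when the call began, along the tool's axes at that moment; what a row does not reach only later rows make up. A row lasts 1/10 s, in which the tool goes at most 50 mm and 8.59 degrees, less where a joint would pass 70% of its speed; a pose out of reach is approached as far as the arm can. A call with a gripper value outside its range is refused whole. The fingers move at their own pace and stop on an object; "grip_force" is the grip in N (left out, the last holds). Time passes only in rows, so rows that repeat a pose let the fingers close. It gives the time, the measured TCP pose, the force, the opening and the grip force at its end, in the units of the state.
- arm.get_obs(): the state, without advancing time (a new reading comes with each control period).
- vision.grab_frame(name): name is "scene" or "top"; returns the picture (384x512x3 uint8, red, green, blue); there is no depth.
- vision.camera_params(name): a dict with "K" (3x3 intrinsics, pixels), "extrinsics" (4x4, takes a point from world to camera coordinates). Camera axes: x right, y up, looking along -z (the intrinsics and any distortion apply to the point x, -y, -z); pixel columns grow to the right and rows downward; lengths in mm; the calibration is good to about 2 mm. A picture is of the moment at which its call begins. camera_params takes no time and is no camera call.
- arm.close_job(): hands the job in; it is judged then, once.
Trained networks look in the newest picture that a camera, given by its name, has taken for a name from the list of things; names that differ only in an ending like _2 or _b are one class to them, and where a whole thing is asked for, a point or a joint stands for the part that bears it (a point fixed in the world has none). Each returns a list of dicts, best first, with "score" (0 to 1); they miss things now and then, are a little off and sometimes report something else, mostly with a low value. They report only what shows in the picture. A call takes as long as a camera call. They do not tell look-alikes from the thing itself.
- nets.find_in(camera, label): "xyz" ([x, y, z] in mm, in world coordinates, good to about 4 mm: the middle of the surface that is visible of it).
- nets.mark_of(camera, label): "xyz" ([x, y, z] in mm, in world coordinates, good to about 4 mm: a listed point, or the origin of a listed thing).
The state is a dict: "time": time; "q": joint angles; "qvel": joint speeds; "joint_torque": joint torques, N m; "tcp_pos": TCP position; "eef_rot": TCP orientation; "force": force on the tool from outside, world axes, zero at the start; "moment": the same for the moment, N m; "gripper_width": finger opening in mm; "grasp_force": force on a finger pad.
Only numpy, scipy, OpenCV 4.12 (cv2) and the standard library are available. Lean on these libraries where they do the work, as an engineer would, in place of code of your own. Each camera call takes 0.05 s, during which the arm holds its last target. There are 200 camera calls.

## Working session

There is one attempt and no reset: what is moved stays moved. The work goes in short steps, Python scripts to look and compute and a tool call to move; the robot and the scene stay as the last step left them, time stands still between calls to the robot, and variables do not carry over. Pictures are saved under pics/ and viewed, at most 10 in all, crops included, and the job is handed in when it is done.

Besides the shell and the picture viewer there is one more tool, called after "Call:" as name([rows], argument=value, ...), one row to a line, values as JSON. move_arm: Moves the arm, as the interface text tells. Its arguments: {"type":"object","properties":{"increments":{"type":"array","items":{"type":"array","items":{"type":"array","items":{"type":"number"}}}},"grip_force":{"type":"number"}},"required":["increments"]}

```bash
mkdir -p pics; ls; python3 - <<'E'
from bench import arm, vision, nets
import cv2,numpy as np
for n in ("scene","top"):
    im=vision.grab_frame(n); cv2.imwrite(f"pics/{n}0.png",cv2.resize(im[...,::-1],(800,600),interpolation=cv2.INTER_CUBIC))
    p=vision.camera_params(n); print(n,np.round(p["K"],1).tolist(),np.round(p["extrinsics"],4).tolist(),[k for k in p])
    for l in ("first","wedge1","mould","board","collar","spanner"):
        print(l,[(round(d["score"],2),np.round(d["xyz"]).tolist()) for d in nets.mark_of(n,l)])
o=arm.get_obs();print(o["time"],arm.pinch_z,o["tcp_pos"],o["eef_rot"])
E
```

```text
pics
scene [[366.4, 0.0, 252.7], [0.0, 366.4, 189.8], [0.0, 0.0, 1.0]] [[0.887, 0.4614, -0.0154, -526.2227], [-0.3451, 0.6848, 0.6419, 64.688], [0.3067, -0.5641, 0.7666, -1548.755], [0.0, 0.0, 0.0, 1.0]] ['K', 'extrinsics']
first [(0.77, [560.0, -221.0, 19.0])]
wedge1 [(0.93, [501.0, 140.0, 79.0]), (0.89, [286.0, 306.0, -6.0]), (0.85, [350.0, 505.0, -2.0]), (0.72, [510.0, 232.0, 75.0]), (0.69, [515.0, 328.0, 80.0]), (0.56, [392.0, 710.0, -1.0])]
mould [(0.75, [504.0, 228.0, 0.0])]
board [(0.58, [555.0, -236.0, -2.0])]
collar [(0.57, [564.0, -222.0, 19.0]), (0.4, [660.0, -108.0, 19.0])]
spanner [(0.64, [660.0, -109.0, 15.0]), (0.56, [507.0, -7.0, 1.0])]
top [[387.5, 0.0, 262.6], [0.0, 387.5, 188.3], [0.0, 0.0, 1.0]] [[0.0281, -0.9995, 0.0109, 95.3308], [0.9851, 0.0296, 0.1695, -542.9895], [-0.1697, 0.0059, 0.9855, -1500.1723], [0.0, 0.0, 0.0, 1.0]] ['K', 'extrinsics']
first [(0.77, [561.0, -218.0, 17.0]), (0.41, [556.0, -233.0, 2.0]), (0.16, [511.0, 237.0, 0.0])]
wedge1 [(0.96, [283.0, 307.0, 1.0]), (0.95, [349.0, 511.0, 2.0]), (0.83, [511.0, 229.0, 80.0]), (0.83, [392.0, 712.0, -1.0]), (0.73, [504.0, 144.0, 76.0]), (0.6, [512.0, 327.0, 80.0])]
mould [(0.65, [509.0, 236.0, 3.0]), (0.36, [561.0, 471.0, -4.0])]
board [(0.85, [556.0, -233.0, -0.0])]
collar [(0.58, [652.0, -112.0, 15.0])]
spanner [(0.7, [508.0, -9.0, 4.0])]
0.7 18.700000000000003 [ 148.2518249  -555.55709296  231.33369549] [[ 9.66194475e-01  2.57814341e-01  4.30909829e-05]
 [ 2.57814341e-01 -9.66194476e-01 -7.44003763e-06]
 [ 3.97161213e-05  1.82979966e-05 -9.99999999e-01]]
```

View pics/scene0.png

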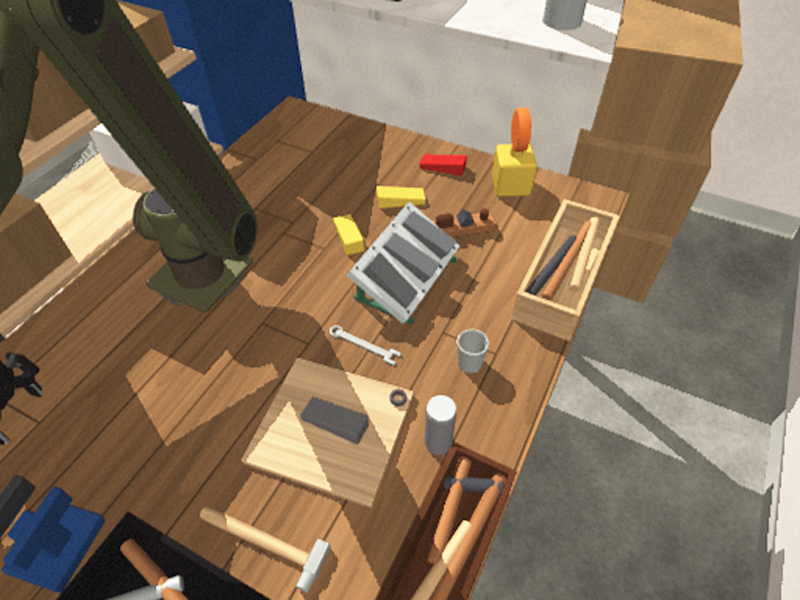

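View pics/top0.png

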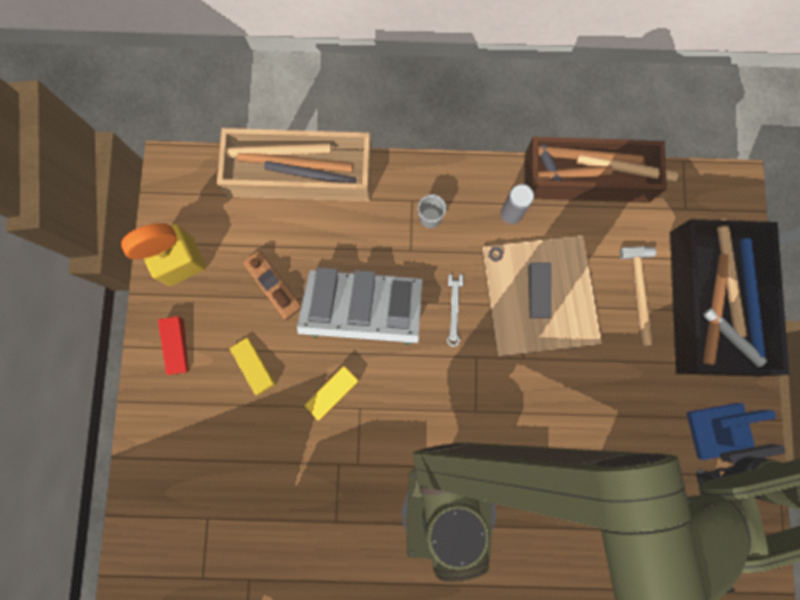

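Top view (800x600 px): three grey wedges in the mould at (322,296), (361,299) and (399,302). Look-alikes are yellow at (251,367) and (332,393), red at (173,345), and the grey 'first' on the board at (540,290). I choose the three grey ones in the mould and will check them in a close crop.

```bash
python3 - <<'E'
from bench import arm, vision, nets
import cv2,numpy as np
t=vision.grab_frame("top")[...,::-1]; s=vision.grab_frame("scene")[...,::-1]
cv2.imwrite("pics/t.png".replace("t.","raw_t."),t); cv2.imwrite("pics/raw_s.png",s)
def c(im,x0,y0): return cv2.resize(im[y0:y0+75,x0:x0+100],(400,300),interpolation=cv2.INTER_CUBIC)
out=np.vstack([np.hstack([c(t,183,155),c(t,298,148)]),np.hstack([c(s,212,130),c(s,160,235)])])
cv2.imwrite("pics/crop1.png",out)
E
```

```text
(no output)
```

View pics/crop1.png

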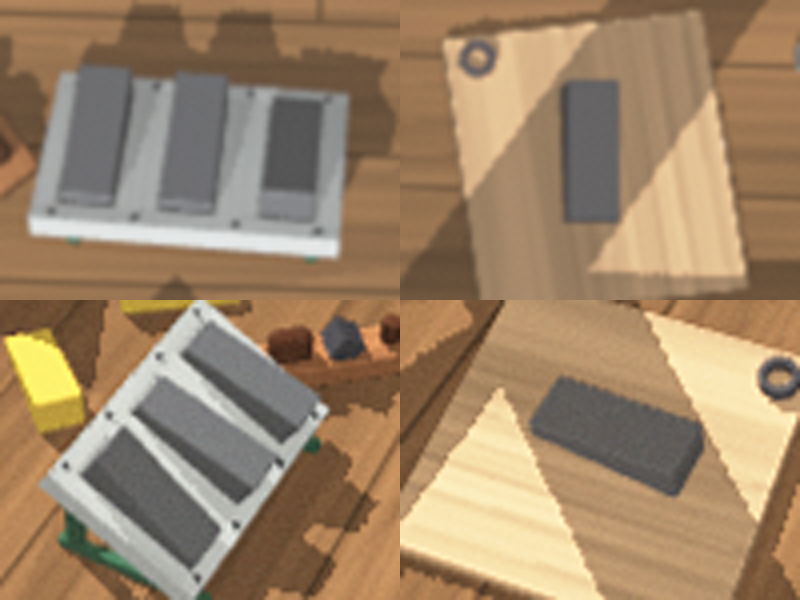

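```bash
cat > h.py <<'E'
import numpy as np,cv2
from scipy.optimize import minimize
from scipy.spatial.transform import Rotation as R
from bench import arm,vision,nets
U=4
def proj(n,P):
    p=vision.camera_params(n);E=np.array(p["extrinsics"]);K=np.array(p["K"])
    c=np.asarray(P)@E[:3,:3].T+E[:3,3]; c=c*[1,-1,-1]
    q=c@K.T; return q[:,:2]/q[:,2:]
def wedge(lo=0):
    return np.array([[x,y,z] for x,t in((70,44),(-70,20)) for y in(-26,26) for z in(lo,t)],float)
def fill(n,hulls,shape):
    m=np.zeros((shape[0]*U,shape[1]*U),np.uint8)
    for P in hulls:
        h=cv2.convexHull(((proj(n,P)+.5)*U-.5).astype(np.float32))
        cv2.fillConvexPoly(m,np.round(h*16).astype(np.int32),255,shift=4)
    return m
def fit(masks,model,x0,step):
    def cost(v):
        return sum((cv2.bitwise_xor(fill(n,model(v),(384,512)),m)[b[1]*U:b[3]*U,b[0]*U:b[2]*U]>0).mean()*1000 for n,(m,b) in masks.items())
    s=np.vstack([x0]+[np.add(x0,np.eye(len(x0))[i]*step[i]) for i in range(len(x0))])
    r=minimize(cost,x0,method="Nelder-Mead",options=dict(initial_simplex=s,xatol=.05,fatol=.02)); return r.x,r.fun
def up(im): return cv2.resize(im,None,fx=U,fy=U,interpolation=cv2.INTER_LINEAR)
def place(P,x,y,z,yaw,Rl=None):
    M=R.from_euler("z",yaw,degrees=True)
    if Rl is not None: P=Rl.apply(P)
    return M.apply(P)+[x,y,z]
E
cat > f.py <<'E'
from h import *
t=cv2.imread("pics/raw_t.png");s=cv2.imread("pics/raw_s.png")
for nm,p in [("t",(347,186)),("t",(330,185)),("t",(205,190)),("t",(256,193)),("t",(254,205)),("t",(275,193)),("t",(222,205)),("s",(212,268)),("s",(236,275))]:
    print(nm,p,(t if nm=="t" else s)[p[1],p[0]])
def box(n,b,f):
    im=up(t if n=="top" else s).astype(int); m=f(im).astype(np.uint8)*255
    z=np.zeros_like(m); sl=np.s_[b[1]*U:b[3]*U,b[0]*U:b[2]*U]; z[sl]=cv2.medianBlur(m,9)[sl]; return z,b
dark=lambda im:(im[...,2]-im[...,0]<18)&(im.max(2)<125)
mk={"top":box("top",(332,160,360,212),dark),"scene":box("scene",(186,248,242,288),dark)}
for sg in(0,180):
    print("first",sg,fit(mk,lambda v:[place(wedge(),v[0],v[1],18,v[2]+sg)],[560,-220,0],[8,8,6]))
    for n in mk: print(n,fit({n:mk[n]},lambda v:[place(wedge(),v[0],v[1],18,v[2]+sg)],[560,-220,0],[8,8,6]))
low=lambda im:(abs(im[...,2]-im[...,0])<22)
mk={"top":box("top",(186,165,276,222),low)}
T=R.from_euler("y",30,degrees=True) # local x downhill(+x,down)
def mould(v):
    o=np.array([0,0,78.])
    n=T.apply([0,0,1])
    pl=np.array([[a,b,c] for a in(-91,91) for b in(-145,145) for c in(8,8-v[3])],float)
    out=[place(T.apply(pl)+o,v[0],v[1],0,v[2])]
    for k,sg in((-1,180),(0,0),(1,0)):
        w=R.from_euler("z",sg,degrees=True).apply(wedge(8))+[0,95*k,0]
        out.append(place(T.apply(w)+o,v[0],v[1],0,v[2]))
    return out
print("mould",fit(mk,mould,[508,234,-3,15],[8,8,4,6]))
cv2.imwrite("pics/mm.png",mk["top"][0])
E
python3 f.py
```

```text
t (347, 186) [101 100 101]
t (330, 185) [102 131 159]
t (205, 190) [112 110 110]
t (256, 193) [87 87 87]
t (254, 205) [137 135 134]
t (275, 193) [ 61  83 106]
t (222, 205) [143 143 141]
s (212, 268) [90 92 97]
s (236, 275) [104 142 177]
first 0 (array([ 559.85321027, -221.16507428,    0.64305975]), np.float64(102.38023695054946))
top (array([ 561.        , -220.33333333,    1.75      ]), np.float64(54.77335164835165))
scene (array([ 5.64124704e+02, -2.21641590e+02,  5.05690717e-01]), np.float64(45.731026785714285))
first 180 (array([ 565.83663504, -220.64585397,    1.12323278]), np.float64(115.98772321428572))
top (array([ 565.53839594, -218.39936045,   -2.93869067]), np.float64(41.895604395604394))
scene (array([ 561.77948799, -220.16222241,    2.23552139]), np.float64(67.02008928571429))
mould (array([508.21922312, 232.32115986,  -2.81376314,  26.62747845]), np.float64(8.357699805068226))
```

```bash
cat > g.py <<'E'
exec(open("f.py").read().split("for sg in")[0].split("for nm,p")[0]); exec("def box"+open("f.py").read().split("def box")[1].split("mk=")[0])
dark=lambda im:(im[...,2]-im[...,0]<0.25*im[...,2])
B={"top":(325,155,367,217),"scene":(178,240,250,296)}
mk={n:box(n,B[n],dark) for n in B}
pan=[]
for sg in(0,180):
    f=lambda v:[place(wedge(),v[0],v[1],18,v[2]+sg)]
    v,c=fit(mk,f,[560,-220,1],[8,8,6]); print(sg,v.round(1),round(c,1))
    for n in mk:
        print(n,fit({n:mk[n]},f,[560,-220,1],[8,8,6]))
        im=up(t if n=="top" else s).copy(); b=B[n]
        for m,col in((mk[n][0],(0,255,0)),(fill(n,f(v),(384,512)),(0,0,255))):
            cv2.drawContours(im,cv2.findContours(m,0,2)[0],-1,col,1)
        pan.append(cv2.resize(im[b[1]*U:b[3]*U,b[0]*U:b[2]*U],(400,300)))
cv2.imwrite("pics/ov.png",np.vstack([np.hstack(pan[:2]),np.hstack(pan[2:])]))
E
python3 g.py
```

```text
0 [ 562.8 -222.1    0.7] 32.3
top (array([ 563.88245942, -222.05745562,    0.66019375]), np.float64(14.85695084485407))
scene (array([ 560.95833333, -222.46759259,    1.57986111]), np.float64(17.299107142857142))
180 [ 5.654e+02 -2.220e+02  5.000e-01] 52.1
top (array([ 565.44473236, -222.23507214,   -0.59940379]), np.float64(14.448924731182794))
scene (array([ 564.20315485, -220.92293645,    2.1990355 ]), np.float64(31.839037698412696))
```

View pics/ov.png

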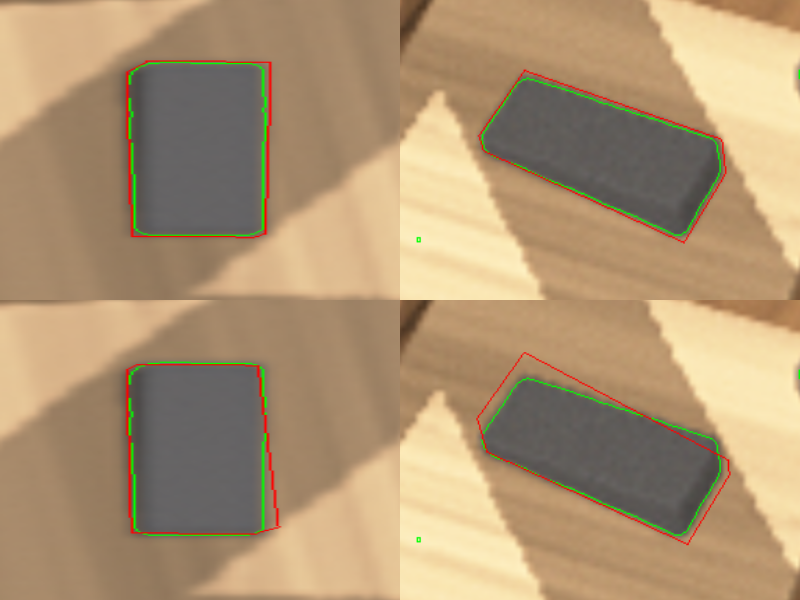

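Scene fits: 'first' lies at about (562,-221.5), yaw 0.7°, thick end +x. The mould is at (508,232), yaw -2.8°. The wedge at y≈137 has its thick end uphill, so it goes first without a turn. The ones at y≈232 and 327 have theirs downhill.

```bash
cat >> h.py <<'E'
MX,MY,MYAW=508.2,232.3,-2.8
FX,FY,FYAW=562.0,-221.5,0.7
Rz=lambda a:R.from_euler("z",a,degrees=True); Ry=lambda a:R.from_euler("y",a,degrees=True)
FL=R.from_euler("x",180,degrees=True) # wedge frame -> tool frame (tool x=wedge x,y flipped,z down)
def cavity(k,thickup):  # wedge pose in cavity
    o=Rz(MYAW).apply([0,95*k,0])+[MX,MY,78]
    return o, Rz(MYAW)*Ry(30)*Rz(180 if thickup else 0)
def tool(o,W,g=8,h=10,flip=False,up=0,world=0):
    # grasp at wedge x=g, height h; flip: tool turned half round its z
    T=W*FL*Rz(180 if flip else 0)
    return o+W.apply([g,0,h+up])+[0,0,world], T
def inc(p,T,o=None):
    o=o or arm.get_obs(); R0=R.from_matrix(o["eef_rot"])
    d=R0.inv().apply(p-np.array(o["tcp_pos"]))/1000; r=(R0.inv()*T).as_rotvec(degrees=True)
    print("inc",d.round(4).tolist(),r.round(2).tolist(),"target",p.round(1)); return p,T
def chain(*ts):
    o=dict(arm.get_obs()); print(o["time"],o["tcp_pos"].round(1),o["q"].round(1),"F",o["force"].round(1),o["gripper_width"],o["grasp_force"])
    for p,T in ts: inc(p,T,o)
E
python3 - <<'E'
from h import *
o,W=cavity(-1,True)
a=tool(o,W,flip=True,up=90)
chain((np.array([450,-200,300.]),Rz(15)*FL),a)
print(a[1].as_matrix().round(2))
E
```

```text
0.8 [ 148.2 -555.6  231.3] [-79.3  17.6  86.3  -0.   76.1  -4.2] F [ 0.  -0.4 -0.7] 85.49517540500901 0.0
inc [0.3832, -0.2658, -0.0687] [0.01, 0.0, -0.06] target [ 450. -200.  300.]
inc [0.563, -0.5648, 0.0627] [4.65, -29.76, 17.33] target [546.6 135.3 168.6]
[[ 0.86 -0.05 -0.5 ]
 [-0.04 -1.    0.02]
 [-0.5  -0.   -0.87]]
```

Call:
move_arm([
  [[100,0.383,-0.266,-0.069,0,0,0],[100,0.383,-0.266,-0.069,0,0,0],[100,0.383,-0.266,-0.069,0,0,0],[100,0.383,-0.266,-0.069,0,0,0],[100,0.383,-0.266,-0.069,0,0,0],[100,0.383,-0.266,-0.069,0,0,0],[100,0.383,-0.266,-0.069,0,0,0],[100,0.383,-0.266,-0.069,0,0,0],[100,0.383,-0.266,-0.069,0,0,0],[100,0.383,-0.266,-0.069,0,0,0],[100,0.563,-0.565,0.063,4.65,-29.76,17.33],[100,0.563,-0.565,0.063,4.65,-29.76,17.33],[100,0.563,-0.565,0.063,4.65,-29.76,17.33],[100,0.563,-0.565,0.063,4.65,-29.76,17.33],[100,0.563,-0.565,0.063,4.65,-29.76,17.33],[100,0.563,-0.565,0.063,4.65,-29.76,17.33],[100,0.563,-0.565,0.063,4.65,-29.76,17.33],[100,0.563,-0.565,0.063,4.65,-29.76,17.33],[100,0.563,-0.565,0.063,4.65,-29.76,17.33]],
])

```text
time: 2.7
tcp_pos: [546.4, 138.2, 166.5]
eef_rot: [[0.864, -0.045, -0.501], [-0.039, -0.999, 0.023], [-0.502, -0.0, -0.865]]
force: [-1.2, -0.1, 0.7]
gripper_width: 85.5
grasp_force: 0.0
```

```bash
python3 - <<'E'
from h import *
o,W=cavity(-1,True)
chain(tool(o,W,flip=True,up=90),tool(o,W,flip=True))
n=arm.get_obs()["eef_rot"];print(np.round(n,2))
im=vision.grab_frame("top")[...,::-1]; im2=vision.grab_frame("scene")[...,::-1]
c=lambda im,x,y:cv2.resize(im[y:y+120,x:x+120],(400,400),interpolation=cv2.INTER_CUBIC)
cv2.imwrite("pics/p2.png",np.hstack([c(im,180,130),c(im2,200,100)]))
E
```

```text
2.7 [546.4 138.2 166.5] [  6.8  35.8  71.7   4.8 102.3  99.1] F [-1.2 -0.1  0.7] 85.51374975866896 0.0
inc [-0.0008, 0.0029, -0.002] [0.09, 0.13, 0.21] target [546.6 135.3 168.6]
inc [-0.0006, 0.0027, 0.088] [0.09, 0.13, 0.21] target [501.6 137.5  90.7]
[[ 0.86 -0.04 -0.5 ]
 [-0.04 -1.    0.02]
 [-0.5  -0.   -0.86]]
```

View pics/p2.png

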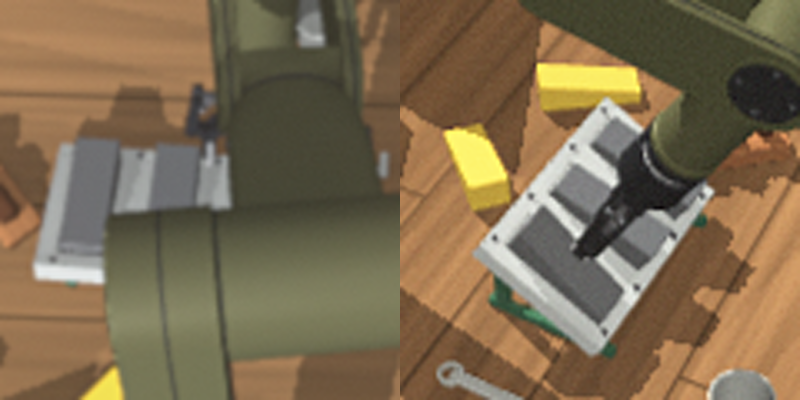

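The open gripper stands over the right cavity with the wedge (scene crop 580,250) between the fingers; descending along the tool axis.

Call:
move_arm([
  [[100,0,0,0,0,0,0],[100,0,0,0.03,0,0,0],[100,0,0,0.055,0,0,0],[100,0,0,0.075,0,0,0],[100,0,0,0.09,0,0,0],[100,0,0,0.09,0,0,0],[100,0,0,0.09,0,0,0]],
])

```text
time: 3.5
tcp_pos: [502.2, 136.5, 91.4]
eef_rot: [[0.866, -0.051, -0.498], [-0.044, -0.999, 0.025], [-0.499, -0.0, -0.867]]
force: [-0.1, -0.2, 0.2]
gripper_width: 85.5
grasp_force: 0.0
```

```bash
python3 - <<'E'
from h import *
o,W=cavity(-1,True)
chain(tool(o,W,flip=True))
E
```

```text
3.5 [502.2 136.5  91.4] [ 7.  36.7 82.3  4.9 90.5 98.7] F [-0.1 -0.2  0.2] 85.46531893397943 0.0
inc [-0.0001, -0.001, 0.0009] [-0.05, -0.07, -0.08] target [501.6 137.5  90.7]
```

Call:
move_arm([
  [[50,0,0,0,0,0,0],[50,0,0,0,0,0,0],[50,0,0,0,0,0,0],[40,0,0,0,0,0,0],[40,0,0,0,0,0,0],[40,0,0,0,0,0,0],[40,0,0,0,0,0,0],[40,0,0,0,0,0,0]],
], grip_force=50)

```text
time: 4.3
tcp_pos: [503.0, 137.5, 91.2]
eef_rot: [[0.867, -0.049, -0.497], [-0.042, -0.999, 0.024], [-0.497, -0.0, -0.868]]
force: [3.4, -1.8, 6.0]
gripper_width: 51.2
grasp_force: 55.0
```

```bash
cat >> h.py <<'E'
AL=np.degrees(np.arctan(24/140))
def place1(): return np.array([FX,FY,50.]), Rz(FYAW)*Ry(-AL)*Rz(180)
E
python3 - <<'E'
from h import *
o,W=place1()
mid=(np.array([520,0,260.]),Rz(-1)*FL)
chain(mid,tool(o,W,flip=True,world=60),tool(o,W,flip=True,world=10))
E
```

```text
4.3 [503.  137.5  91.2] [ 7.1 36.7 82.3  4.9 90.5 98.7] F [ 3.4 -1.8  6. ] 51.153988911984754 54.96090687811375
inc [-0.0634, 0.1365, -0.1582] [-0.47, 29.82, -1.75] target [520.   0. 260.]
inc [0.0444, 0.3563, -0.0569] [-0.63, 39.54, -3.51] target [ 552.4 -221.6  118.5]
inc [0.0693, 0.3563, -0.0136] [-0.63, 39.54, -3.51] target [ 552.4 -221.6   68.5]
```

Call:
move_arm([
  [[40,0,0,-0.01,0,0,0],[40,0,0,-0.03,0,0,0],[40,0,0,-0.07,0,0,0],[40,-0.063,0.137,-0.158,-0.5,29.8,-1.75],[40,-0.063,0.137,-0.158,-0.5,29.8,-1.75],[40,-0.063,0.137,-0.158,-0.5,29.8,-1.75],[40,-0.063,0.137,-0.158,-0.5,29.8,-1.75],[40,0.044,0.356,-0.057,-0.6,39.5,-3.5],[40,0.044,0.356,-0.057,-0.6,39.5,-3.5],[40,0.044,0.356,-0.057,-0.6,39.5,-3.5],[40,0.044,0.356,-0.057,-0.6,39.5,-3.5],[40,0.044,0.356,-0.057,-0.6,39.5,-3.5],[40,0.044,0.356,-0.057,-0.6,39.5,-3.5],[40,0.044,0.356,-0.057,-0.6,39.5,-3.5],[40,0.044,0.356,-0.057,-0.6,39.5,-3.5],[40,0.044,0.356,-0.057,-0.6,39.5,-3.5]],
])

```text
time: 5.9
tcp_pos: [550.8, -219.7, 118.5]
eef_rot: [[0.986, 0.013, 0.166], [0.013, -1.0, 0.003], [0.166, -0.001, -0.986]]
force: [-0.0, -0.2, -1.0]
gripper_width: 50.9
grasp_force: 54.0
```

```bash
python3 - <<'E'
from h import *
s=vision.grab_frame("scene")[...,::-1]; t=vision.grab_frame("top")[...,::-1]
o,W=place1()
chain(tool(o,W,flip=True,world=60),tool(o,W,flip=True,world=10))
c=lambda im,x,y:cv2.resize(im[y:y+100,x:x+100],(400,400),interpolation=cv2.INTER_CUBIC)
cv2.imwrite("pics/p3.png",np.hstack([c(t,298,140),c(s,160,210)]))
E
```

```text
6.0 [ 551.1 -219.7  118.8] [-28.8  21.4  99.9   6.1  50.6  56.9] F [ 0.3 -0.5 -1.9] 50.66975139280598 53.96343782544136
inc [0.0013, 0.0019, 0.0005] [-0.03, 0.15, 0.08] target [ 552.4 -221.6  118.5]
inc [-0.0071, 0.0019, 0.0498] [-0.03, 0.15, 0.08] target [ 552.4 -221.6   68.5]
```

View pics/p3.png

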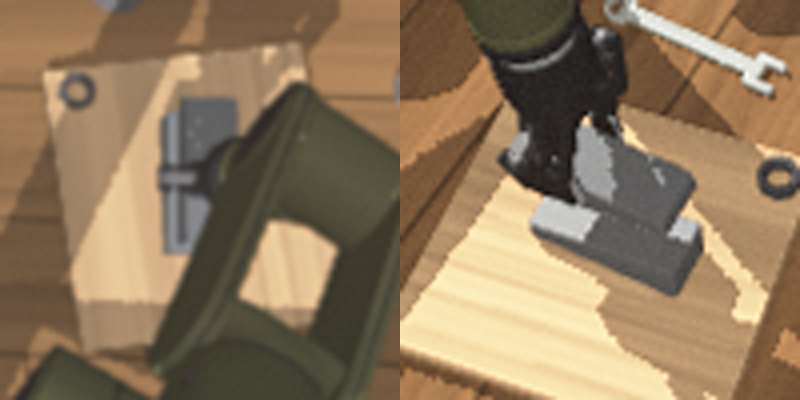

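Held wedge (scene crop 610,170) hangs above 'first', thick end toward the robot, as wanted.

Call:
move_arm([
  [[40,-0.005,0.001,0.03,0,0,0],[40,-0.0075,0.001,0.049,0,0,0],[40,-0.008,0.001,0.053,0,0,0],[40,-0.008,0.001,0.055,0,0,0],[40,-0.008,0.001,0.055,0,0,0]],
])

```text
time: 6.5
tcp_pos: [552.8, -221.9, 63.1]
eef_rot: [[0.986, 0.013, 0.167], [0.012, -1.0, 0.002], [0.167, 0.0, -0.986]]
force: [-0.2, 0.4, -1.8]
gripper_width: 51.1
grasp_force: 53.9
```

Call:
move_arm([
  [[40,-0.0002,0,0.0015,0,0,0],[40,-0.0004,0,0.003,0,0,0],[40,-0.0004,0,0.003,0,0,0]],
])

```text
time: 6.8
tcp_pos: [552.9, -222.5, 60.7]
eef_rot: [[0.986, 0.012, 0.168], [0.012, -1.0, 0.002], [0.168, 0.0, -0.986]]
force: [-0.8, 1.8, 3.9]
gripper_width: 51.0
grasp_force: 54.6
```

Call:
move_arm([
  [[40,-0.0001,0,0.0007,0,0,0],[40,-0.0001,0,0.0007,0,0,0]],
])

```text
time: 7.0
tcp_pos: [553.0, -222.5, 60.7]
eef_rot: [[0.986, 0.012, 0.168], [0.012, -1.0, 0.002], [0.168, 0.0, -0.986]]
force: [-3.2, 1.0, 11.2]
gripper_width: 50.9
grasp_force: 55.3
```

Call:
move_arm([
  [[70,0,0,0,0,0,0],[70,0,0,0,0,0,0],[100,0,0,0,0,0,0],[100,0,0,0,0,0,0],[100,0,0,0,0,0,0],[100,0,0,-0.03,0,0,0],[100,0,0,-0.07,0,0,0],[100,0,0,-0.12,0,0,0],[100,0,0,-0.12,0,0,0]],
])

```text
time: 7.9
tcp_pos: [535.7, -224.7, 183.7]
eef_rot: [[0.984, 0.012, 0.176], [0.012, -1.0, -0.004], [0.176, 0.006, -0.984]]
force: [0.8, -0.7, -0.7]
gripper_width: 85.4
grasp_force: 0.0
```

```bash
python3 - <<'E'
from h import *
o,W=cavity(0,False)
# keep tool yaw ~ 90deg turn: pick unflipped, check
chain((np.array([520,0,260.]),Rz(-1)*FL),tool(o,W,up=90))
E
```

```text
7.9 [ 535.7 -224.7  183.7] [-30.   16.1  97.1   5.7  58.   56.6] F [ 0.8 -0.7 -0.7] 85.384587861948 0.0
inc [0.0008, -0.2244, -0.0787] [0.19, -10.15, 1.69] target [520.   0. 260.]
inc [0.0304, -0.454, 0.0262] [0.95, -40.15, 3.42] target [565.1 229.5 160.6]
```

Call:
move_arm([
  [[100,0.001,-0.224,-0.079,0.2,-10,1.7],[100,0.001,-0.224,-0.079,0.2,-10,1.7],[100,0.001,-0.224,-0.079,0.2,-10,1.7],[100,0.001,-0.224,-0.079,0.2,-10,1.7],[100,0.001,-0.224,-0.079,0.2,-10,1.7],[100,0.03,-0.454,0.026,0.95,-40.15,3.4],[100,0.03,-0.454,0.026,0.95,-40.15,3.4],[100,0.03,-0.454,0.026,0.95,-40.15,3.4],[100,0.03,-0.454,0.026,0.95,-40.15,3.4],[100,0.03,-0.454,0.026,0.95,-40.15,3.4],[100,0.03,-0.454,0.026,0.95,-40.15,3.4],[100,0.03,-0.454,0.026,0.95,-40.15,3.4],[100,0.03,-0.454,0.026,0.95,-40.15,3.4]],
])

```text
time: 9.2
tcp_pos: [560.5, 231.1, 156.4]
eef_rot: [[0.859, -0.048, -0.509], [-0.039, -0.999, 0.029], [-0.51, -0.005, -0.86]]
force: [1.0, -0.7, 0.2]
gripper_width: 85.8
grasp_force: 0.0
```

```bash
cat > chk.py <<'E'
from h import *
import sys
t=vision.grab_frame("top")[...,::-1]
s=vision.grab_frame("scene")[...,::-1]
cv2.imwrite("pics/chk_t.png",t);cv2.imwrite("pics/chk_s.png",s)
E
python3 - <<'E'
exec(open("chk.py").read())
o,W=cavity(0,False)
chain(tool(o,W,up=90),tool(o,W))
pan=[]
o1,W1=place1()
for n,im,(x,y) in(("top",t,(298,140)),("scene",s,(160,210))):
    im=up(im).copy()
    for P,c in((place(wedge(),FX,FY,18,FYAW),(0,255,0)),(W1.apply(wedge())+o1,(0,0,255))):
        cv2.polylines(im,[cv2.convexHull(((proj(n,P)+.5)*U).astype(np.float32)).astype(int)],True,c,1)
    pan.append(im[y*U:y*U+400,x*U:x*U+400])
cv2.imwrite("pics/p4.png",np.hstack(pan))
E
```

```text
9.3 [560.9 230.6 157.5] [ 13.2  39.1  66.5   8.6 103.8 105.8] F [ 0.2 -0.1 -0.6] 85.38660171714949 0.0
inc [0.0021, 0.0008, -0.0048] [-0.31, 0.57, 0.13] target [565.1 229.5 160.6]
inc [0.003, 0.0013, 0.0852] [-0.31, 0.57, 0.13] target [520.1 231.7  82.7]
```

View pics/p4.png

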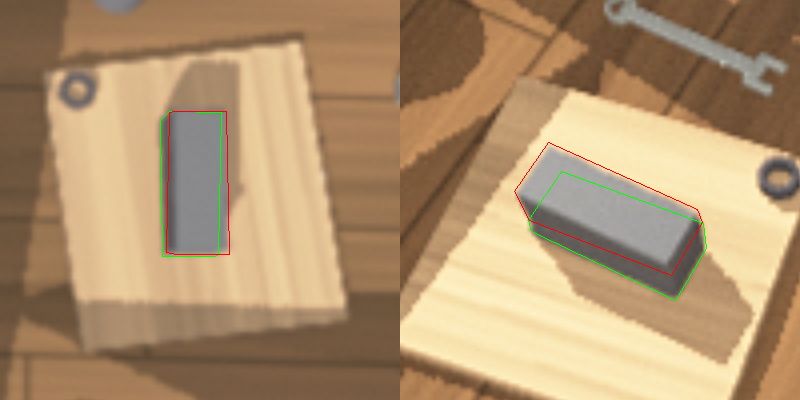

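Wedge lies on 'first' in line (top crop 195,185), within about 2 mm of the prediction, top level.

Call:
move_arm([
  [[100,0.003,0.001,0.03,-0.3,0.6,0.1],[100,0.003,0.001,0.055,-0.3,0.6,0.1],[100,0.003,0.001,0.07,-0.3,0.6,0.1],[100,0.003,0.001,0.07,-0.3,0.6,0.1],[100,0.003,0.001,0.07,-0.3,0.6,0.1]],
])

```text
time: 9.8
tcp_pos: [528.3, 232.1, 96.0]
eef_rot: [[0.865, -0.049, -0.499], [-0.042, -0.999, 0.025], [-0.499, -0.001, -0.866]]
force: [0.7, -0.0, -0.2]
gripper_width: 85.6
grasp_force: 0.0
```

```bash
python3 - <<'E'
from h import *
o,W=cavity(0,False)
chain(tool(o,W))
E
```

```text
9.8 [528.3 232.1  96. ] [ 14.1  39.7  74.9   8.4  94.3 105.3] F [ 0.7 -0.  -0.2] 85.55310198430722 0.0
inc [-0.0004, 0.0008, 0.0156] [-0.04, -0.04, 0.04] target [520.1 231.7  82.7]
```

Call:
move_arm([
  [[100,0,0.001,0.008,0,0,0],[100,0,0.001,0.0155,0,0,0],[100,0,0.001,0.0155,0,0,0],[50,0,0.001,0.0155,0,0,0],[50,0,0.001,0.0155,0,0,0],[50,0,0.001,0.0155,0,0,0],[40,0,0.001,0.0155,0,0,0],[40,0,0.001,0.0155,0,0,0],[40,0,0.001,0.0155,0,0,0],[40,0,0.001,0.0155,0,0,0]],
])

```text
time: 10.8
tcp_pos: [520.5, 232.5, 81.4]
eef_rot: [[0.865, -0.047, -0.499], [-0.04, -0.999, 0.024], [-0.5, -0.001, -0.866]]
force: [3.3, 0.4, 3.0]
gripper_width: 50.6
grasp_force: 55.3
```

```bash
cat >> h.py <<'E'
FY=-220.7
def place2(): return np.array([FX,FY,82.]), Rz(FYAW+90)
E
python3 - <<'E'
from h import *
o,W=place2()
mid=(np.array([520,0,280.]),Rz(45)*FL)
chain(tool(*cavity(0,False)),mid,tool(o,W,world=60),tool(o,W,world=10))
E
```

```text
10.8 [520.5 232.5  81.4] [ 14.3  40.   76.6   8.5  92.2 105.1] F [3.3 0.4 3. ] 50.6270007274074 55.28417531400919
inc [-0.0009, 0.0008, -0.0009] [0.0, -0.02, 0.11] target [520.1 231.7  82.7]
inc [-0.0903, 0.232, -0.1774] [-12.52, 28.19, -46.57] target [520.   0. 280.]
inc [0.0185, 0.4427, -0.0926] [-24.42, 22.93, -91.04] target [ 561.9 -212.7  152. ]
inc [0.0435, 0.4427, -0.0493] [-24.42, 22.93, -91.04] target [ 561.9 -212.7  102. ]
```

Call:
move_arm([
  [[40,0,0,-0.01,0,0,0],[40,0,0,-0.03,0,0,0],[40,0,0,-0.07,0,0,0],[40,-0.09,0.232,-0.177,-12.5,28.2,-46.6],[40,-0.09,0.232,-0.177,-12.5,28.2,-46.6],[40,-0.09,0.232,-0.177,-12.5,28.2,-46.6],[40,-0.09,0.232,-0.177,-12.5,28.2,-46.6],[40,-0.09,0.232,-0.177,-12.5,28.2,-46.6],[40,-0.09,0.232,-0.177,-12.5,28.2,-46.6],[40,0.0185,0.4427,-0.0926,-24.4,22.9,-91.0],[40,0.0185,0.4427,-0.0926,-24.4,22.9,-91.0],[40,0.0185,0.4427,-0.0926,-24.4,22.9,-91.0],[40,0.0185,0.4427,-0.0926,-24.4,22.9,-91.0],[40,0.0185,0.4427,-0.0926,-24.4,22.9,-91.0],[40,0.0185,0.4427,-0.0926,-24.4,22.9,-91.0],[40,0.0185,0.4427,-0.0926,-24.4,22.9,-91.0],[40,0.0185,0.4427,-0.0926,-24.4,22.9,-91.0],[40,0.0185,0.4427,-0.0926,-24.4,22.9,-91.0],[40,0.0185,0.4427,-0.0926,-24.4,22.9,-91.0],[40,0.0185,0.4427,-0.0926,-24.4,22.9,-91.0]],
])

```text
time: 12.8
tcp_pos: [561.6, -212.0, 152.7]
eef_rot: [[-0.012, 1.0, -0.001], [1.0, 0.012, -0.001], [-0.001, -0.001, -1.0]]
force: [-0.1, 0.3, -1.9]
gripper_width: 50.8
grasp_force: 54.7
```

```bash
python3 - <<'E'
exec(open("chk.py").read())
o,W=place2()
chain(tool(o,W,world=60),tool(o,W,world=10))
c=lambda im,x,y:cv2.resize(im[y:y+100,x:x+100],(400,400),interpolation=cv2.INTER_CUBIC)
cv2.imwrite("pics/p5.png",np.hstack([c(t,298,140),c(s,160,200)]))
E
```

```text
12.9 [ 561.5 -212.2  152.4] [-24.7  23.4  89.3  -0.1  67.3 -25.4] F [-0.2 -0.6 -0.9] 50.67454395815764 54.66074388474226
inc [-0.0005, 0.0004, 0.0004] [-0.07, 0.06, -0.0] target [ 561.9 -212.7  152. ]
inc [-0.0004, 0.0005, 0.0504] [-0.07, 0.06, -0.0] target [ 561.9 -212.7  102. ]
```

View pics/p5.png

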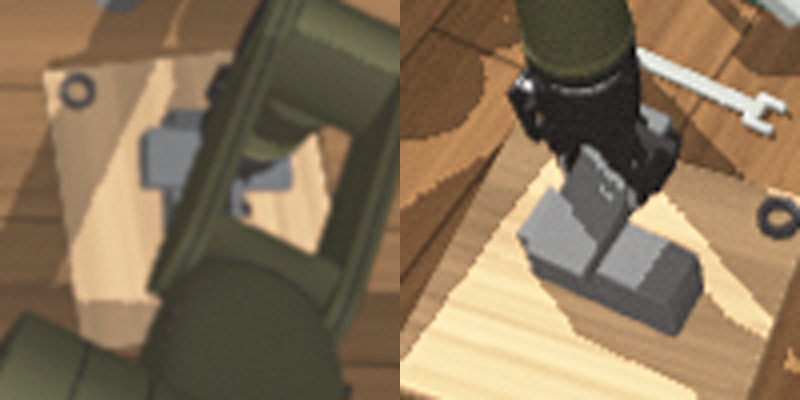

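The second wedge hangs crosswise over the pair (top crop 215,160). Lowering.

Call:
move_arm([
  [[40,0,0,0.03,0,0,0],[40,0,0,0.049,0,0,0],[40,0,0,0.053,0,0,0],[40,0,0,0.056,0,0,0],[40,0,0,0.056,0,0,0],[40,0,0,0.056,0,0,0]],
])

```text
time: 13.5
tcp_pos: [562.0, -213.2, 96.9]
eef_rot: [[-0.012, 1.0, -0.0], [1.0, 0.012, -0.001], [-0.001, -0.0, -1.0]]
force: [0.6, -0.3, -2.1]
gripper_width: 50.7
grasp_force: 54.6
```

Call:
move_arm([
  [[40,0,0,0.001,0,0,0],[40,0,0,0.002,0,0,0],[40,0,0,0.002,0,0,0]],
])

```text
time: 13.8
tcp_pos: [561.2, -213.0, 94.1]
eef_rot: [[-0.011, 1.0, -0.002], [1.0, 0.011, -0.001], [-0.001, -0.002, -1.0]]
force: [-0.3, 0.8, -2.9]
gripper_width: 51.0
grasp_force: 54.6
```

Call:
move_arm([
  [[40,0,0,0.001,0,0,0],[40,0,0,0.001,0,0,0]],
])

```text
time: 14.0
tcp_pos: [561.1, -212.9, 92.7]
eef_rot: [[-0.012, 1.0, -0.002], [1.0, 0.012, -0.001], [-0.001, -0.002, -1.0]]
force: [0.5, 0.2, -1.6]
gripper_width: 50.7
grasp_force: 54.6
```

Call:
move_arm([
  [[40,0,0,0.001,0,0,0],[40,0,0,0.001,0,0,0]],
])

```text
time: 14.2
tcp_pos: [561.2, -212.9, 91.8]
eef_rot: [[-0.012, 1.0, -0.002], [1.0, 0.012, -0.001], [-0.001, -0.002, -1.0]]
force: [0.6, -0.2, -1.2]
gripper_width: 50.8
grasp_force: 54.7
```

Call:
move_arm([
  [[40,0,0,0.001,0,0,0],[40,0,0,0.001,0,0,0]],
])

```text
time: 14.4
tcp_pos: [561.2, -213.0, 91.7]
eef_rot: [[-0.012, 1.0, -0.001], [1.0, 0.012, -0.001], [-0.001, -0.001, -1.0]]
force: [-2.3, 1.1, 4.3]
gripper_width: 50.9
grasp_force: 55.4
```

Call:
move_arm([
  [[70,0,0,0,0,0,0],[70,0,0,0,0,0,0],[100,0,0,0,0,0,0],[100,0,0,0,0,0,0],[100,0,0,0,0,0,0],[100,0,0,-0.03,0,0,0],[100,0,0,-0.07,0,0,0],[100,0,0,-0.12,0,0,0],[100,0,0,-0.14,0,0,0],[100,0,0,-0.14,0,0,0],[100,0,0,-0.14,0,0,0]],
])

```text
time: 15.5
tcp_pos: [561.2, -212.7, 230.8]
eef_rot: [[-0.012, 1.0, -0.002], [1.0, 0.012, -0.001], [-0.001, -0.002, -1.0]]
force: [-0.2, 0.4, 0.3]
gripper_width: 85.6
grasp_force: 0.0
```

```bash
python3 - <<'E'
from h import *
o,W=cavity(1,False)
chain((np.array([520,0,270.]),Rz(125)*FL),tool(o,W,up=90,flip=True))
E
```

```text
15.5 [ 561.2 -212.7  230.8] [-24.7  19.6  83.2  -0.1  77.2 -25.4] F [-0.2  0.4  0.3] 85.56470942202515 0.0
inc [0.2131, -0.0388, -0.0393] [-0.11, 0.01, -34.34] target [520.   0. 270.]
inc [0.537, 0.0148, 0.0698] [22.5, 23.98, -84.42] target [569.7 324.4 160.6]
```

Call:
move_arm([
  [[100,0.213,-0.039,-0.039,0,0,-34.3],[100,0.213,-0.039,-0.039,0,0,-34.3],[100,0.213,-0.039,-0.039,0,0,-34.3],[100,0.213,-0.039,-0.039,0,0,-34.3],[100,0.213,-0.039,-0.039,0,0,-34.3],[100,0.537,0.015,0.07,22.5,24,-84.4],[100,0.537,0.015,0.07,22.5,24,-84.4],[100,0.537,0.015,0.07,22.5,24,-84.4],[100,0.537,0.015,0.07,22.5,24,-84.4],[100,0.537,0.015,0.07,22.5,24,-84.4],[100,0.537,0.015,0.07,22.5,24,-84.4],[100,0.537,0.015,0.07,22.5,24,-84.4],[100,0.537,0.015,0.07,22.5,24,-84.4],[100,0.537,0.015,0.07,22.5,24,-84.4],[100,0.537,0.015,0.07,22.5,24,-84.4],[100,0.537,0.015,0.07,22.5,24,-84.4],[100,0.537,0.015,0.07,22.5,24,-84.4]],
])

```text
time: 17.2
tcp_pos: [570.4, 323.0, 162.8]
eef_rot: [[-0.866, 0.051, -0.497], [0.044, 0.999, 0.027], [0.498, 0.001, -0.867]]
force: [-0.1, -0.2, 0.4]
gripper_width: 85.7
grasp_force: 0.0
```

```bash
python3 - <<'E'
exec(open("chk.py").read())
o,W=cavity(1,False)
chain(tool(o,W,flip=True,up=90),tool(o,W,flip=True))
pan=[]
o1,W1=place1();o2,W2=place2()
for n,im,(x,y) in(("top",t,(298,140)),("scene",s,(160,200))):
    im=up(im).copy()
    for P,c in((place(wedge(),FX,FY,18,FYAW),(0,255,0)),(W1.apply(wedge())+o1,(0,0,255)),(W2.apply(wedge())+o2,(255,0,0))):
        cv2.polylines(im,[cv2.convexHull(((proj(n,P)+.5)*U).astype(np.float32)).astype(int)],True,c,1)
    pan.append(im[y*U:y*U+400,x*U:x*U+400])
cv2.imwrite("pics/p6.png",np.hstack(pan))
E
```

```text
17.3 [570.4 323.3 162.6] [ 19.6  41.7  59.8  11.5 106.1 -67. ] F [-0.4  0.5 -0.3] 85.45952328384051 0.0
inc [-0.0003, 0.001, 0.0021] [0.12, 0.13, -0.06] target [569.7 324.4 160.6]
inc [-0.0001, 0.0008, 0.0921] [0.12, 0.13, -0.06] target [524.8 326.6  82.7]
```

View pics/p6.png

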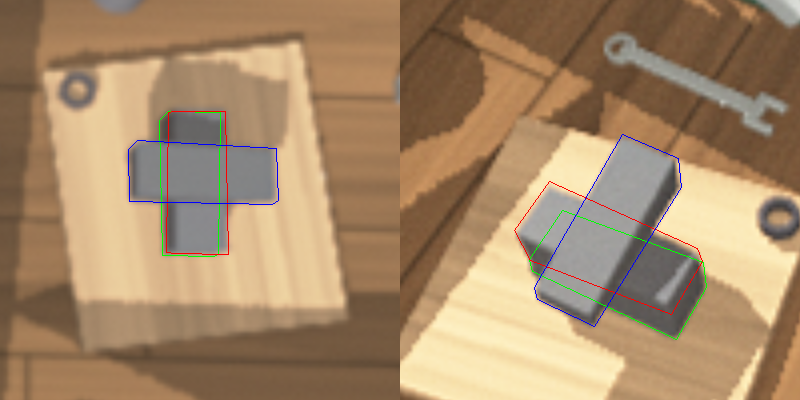

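Crosswise wedge lies within a couple of mm of the model outline (top crop 203,172). Fetching the last one.

Call:
move_arm([
  [[100,0,0.001,0.03,0,0,0],[100,0,0.001,0.06,0,0,0],[100,0,0.001,0.075,0,0,0],[100,0,0.001,0.075,0,0,0],[100,0,0.001,0.075,0,0,0]],
])

```text
time: 17.8
tcp_pos: [533.1, 327.0, 96.6]
eef_rot: [[-0.865, 0.05, -0.499], [0.043, 0.999, 0.025], [0.499, 0.001, -0.866]]
force: [-0.2, -0.2, 0.1]
gripper_width: 85.6
grasp_force: 0.0
```

```bash
python3 - <<'E'
from h import *
o,W=cavity(1,False)
chain(tool(o,W,flip=True))
E
```

```text
17.8 [533.1 327.   96.6] [ 20.8  42.3  68.9  11.7  96.5 -67.9] F [-0.2 -0.2  0.1] 85.60327694847071 0.0
inc [0.0003, -0.0008, 0.0162] [0.06, 0.05, -0.02] target [524.8 326.6  82.7]
```

Call:
move_arm([
  [[100,0,0,0.008,0,0,0],[100,0,0,0.016,0,0,0],[100,0,0,0.016,0,0,0],[50,0,0,0.016,0,0,0],[50,0,0,0.016,0,0,0],[50,0,0,0.016,0,0,0],[40,0,0,0.016,0,0,0],[40,0,0,0.016,0,0,0],[40,0,0,0.016,0,0,0],[40,0,0,0.016,0,0,0]],
])

```text
time: 18.8
tcp_pos: [525.4, 327.6, 82.0]
eef_rot: [[-0.866, 0.049, -0.498], [0.042, 0.999, 0.025], [0.499, 0.001, -0.867]]
force: [3.4, -0.3, 3.0]
gripper_width: 51.2
grasp_force: 55.6
```

```bash
cat >> h.py <<'E'
def place3(): return np.array([FX,FY,114.]), Rz(FYAW+90)*Ry(-AL)*Rz(180)
E
python3 - <<'E'
from h import *
o,W=place3()
mid=(np.array([520,0,300.]),Rz(125)*FL)
chain(tool(*cavity(1,False),flip=True),mid,tool(o,W,flip=True,world=60))
print(tool(o,W,flip=True)[0])
E
```

```text
18.8 [525.4 327.6  82. ] [ 21.   42.6  70.6  11.7  94.5 -68.1] F [ 3.4 -0.3  3. ] 51.166882261048016 55.6252121552825
inc [0.0008, -0.0011, -0.0003] [0.05, 0.06, 0.0] target [524.8 326.6  82.7]
inc [0.0996, -0.3273, -0.1945] [-13.59, -27.84, 50.96] target [520.   0. 300.]
inc [-0.0052, -0.5553, -0.1195] [-29.44, -16.24, 81.71] target [ 562.1 -230.3  182.5]
[ 562.11697309 -230.27390163  122.50451203]
```

Call:
move_arm([
  [[40,0,0,-0.01,0,0,0],[40,0,0,-0.03,0,0,0],[40,0,0,-0.07,0,0,0],[40,0.1,-0.327,-0.195,-13.6,-27.8,51],[40,0.1,-0.327,-0.195,-13.6,-27.8,51],[40,0.1,-0.327,-0.195,-13.6,-27.8,51],[40,0.1,-0.327,-0.195,-13.6,-27.8,51],[40,0.1,-0.327,-0.195,-13.6,-27.8,51],[40,0.1,-0.327,-0.195,-13.6,-27.8,51],[40,0.1,-0.327,-0.195,-13.6,-27.8,51],[40,0.1,-0.327,-0.195,-13.6,-27.8,51],[40,-0.005,-0.555,-0.12,-29.4,-16.2,81.7],[40,-0.005,-0.555,-0.12,-29.4,-16.2,81.7],[40,-0.005,-0.555,-0.12,-29.4,-16.2,81.7],[40,-0.005,-0.555,-0.12,-29.4,-16.2,81.7],[40,-0.005,-0.555,-0.12,-29.4,-16.2,81.7],[40,-0.005,-0.555,-0.12,-29.4,-16.2,81.7],[40,-0.005,-0.555,-0.12,-29.4,-16.2,81.7],[40,-0.005,-0.555,-0.12,-29.4,-16.2,81.7],[40,-0.005,-0.555,-0.12,-29.4,-16.2,81.7]],
])

```text
time: 20.8
tcp_pos: [561.8, -227.9, 183.8]
eef_rot: [[-0.014, 1.0, -0.004], [0.985, 0.015, 0.169], [0.17, -0.002, -0.986]]
force: [-0.5, 0.4, -2.2]
gripper_width: 50.9
grasp_force: 54.9
```

```bash
python3 - <<'E'
exec(open("chk.py").read())
o,W=place3()
chain(tool(o,W,flip=True,world=60),tool(o,W,flip=True,world=5))
c=lambda im,x,y:cv2.resize(im[y:y+100,x:x+100],(400,400),interpolation=cv2.INTER_CUBIC)
cv2.imwrite("pics/p7.png",np.hstack([c(t,298,140),c(s,160,200)]))
E
```

```text
20.9 [ 562.  -228.2  184.1] [-31.1  24.5  83.1   8.4  77.7 -34.1] F [-1.   0.9 -2.5] 51.06911224710057 54.881669618189335
inc [-0.0024, 0.0001, 0.0013] [-0.09, 0.03, 0.16] target [ 562.1 -230.3  182.5]
inc [-0.0116, 0.0002, 0.0555] [-0.09, 0.03, 0.16] target [ 562.1 -230.3  127.5]
```

View pics/p7.png

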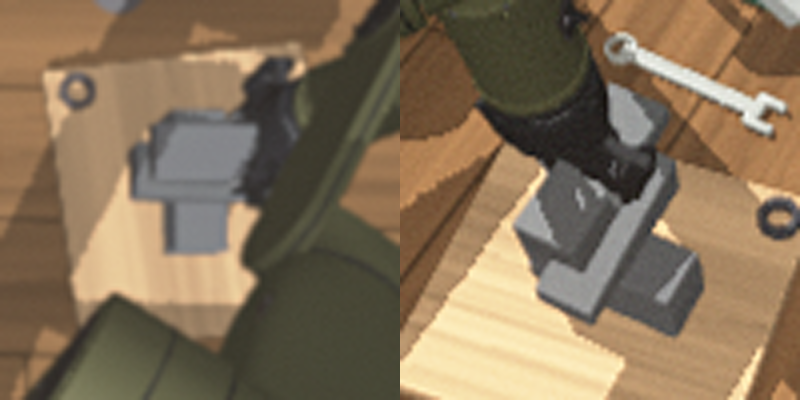

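The last wedge hangs above the crosswise one (top crop 205,145), thick end toward -y, parallel to it. Lowering.

Call:
move_arm([
  [[40,-0.006,0,0.03,0,0,0],[40,-0.0105,0,0.05,0,0,0],[40,-0.0115,0,0.0555,0,0,0],[40,-0.0115,0,0.0555,0,0,0],[40,-0.0115,0,0.0555,0,0,0]],
])

```text
time: 21.4
tcp_pos: [562.4, -231.7, 127.6]
eef_rot: [[-0.013, 1.0, -0.003], [0.986, 0.013, 0.168], [0.168, -0.001, -0.986]]
force: [0.1, -0.3, -2.3]
gripper_width: 51.1
grasp_force: 54.8
```

Call:
move_arm([
  [[40,-0.0002,0,0.001,0,0,0],[40,-0.0003,0,0.0015,0,0,0],[40,-0.0003,0,0.0015,0,0,0]],
])

```text
time: 21.7
tcp_pos: [561.8, -232.2, 125.4]
eef_rot: [[-0.012, 1.0, -0.004], [0.986, 0.013, 0.168], [0.168, -0.001, -0.986]]
force: [-0.7, -0.2, -2.1]
gripper_width: 50.7
grasp_force: 54.9
```

Call:
move_arm([
  [[40,0.001,0,0.0015,0,0,0],[40,0.001,0,0.0015,0,0,0]],
])

```text
time: 21.9
tcp_pos: [561.4, -230.6, 123.4]
eef_rot: [[-0.012, 1.0, -0.005], [0.986, 0.013, 0.169], [0.169, -0.003, -0.986]]
force: [-1.1, -0.7, -1.4]
gripper_width: 50.7
grasp_force: 54.9
```

Call:
move_arm([
  [[40,0,0,0.001,0,0,0],[40,0,0,0.001,0,0,0]],
])

```text
time: 22.1
tcp_pos: [561.6, -230.6, 122.8]
eef_rot: [[-0.012, 1.0, -0.004], [0.986, 0.013, 0.169], [0.169, -0.002, -0.986]]
force: [-0.8, 0.6, -0.0]
gripper_width: 51.2
grasp_force: 55.2
```

Call:
move_arm([
  [[40,0,0,0.0008,0,0,0],[40,0,0,0.0008,0,0,0]],
])

```text
time: 22.3
tcp_pos: [561.6, -230.6, 122.8]
eef_rot: [[-0.012, 1.0, -0.004], [0.986, 0.013, 0.168], [0.168, -0.002, -0.986]]
force: [-3.3, -0.5, 4.2]
gripper_width: 50.7
grasp_force: 55.7
```

Contact; releasing and drawing back, clear of the view.

Call:
move_arm([
  [[70,0,0,0,0,0,0],[70,0,0,0,0,0,0],[100,0,0,0,0,0,0],[100,0,0,0,0,0,0],[100,0,0,0,0,0,0],[100,0,0,-0.03,0,0,0],[100,0,0,-0.07,0,0,0],[100,0,0,-0.12,0,0,0],[100,0,0,-0.14,0,0,0],[100,0.2,0,-0.14,0,0,0],[100,0.2,0,-0.14,0,0,0],[100,0.2,0,-0.14,0,0,0],[100,0.2,0,-0.14,0,0,0],[100,0.2,0,-0.14,0,0,0],[100,0.2,0,-0.14,0,0,0],[100,0.2,0,-0.14,0,0,0]],
])

```text
time: 23.9
tcp_pos: [559.7, -57.6, 293.1]
eef_rot: [[-0.012, 1.0, -0.005], [0.986, 0.013, 0.168], [0.168, -0.003, -0.986]]
force: [0.5, 0.1, -0.1]
gripper_width: 85.4
grasp_force: 0.0
```

```bash
python3 - <<'E'
exec(open("chk.py").read())
chain()
pan=[]
for n,im,(x,y) in(("top",t,(298,140)),("scene",s,(160,190))):
    im=up(im).copy()
    for (o,W),c in((place1(),(0,0,255)),(place2(),(255,0,0)),(place3(),(0,255,255))):
        cv2.polylines(im,[cv2.convexHull(((proj(n,W.apply(wedge())+o)+.5)*U).astype(np.float32)).astype(int)],True,c,1)
    pan.append(im[y*U:y*U+400,x*U:x*U+400])
cv2.imwrite("pics/p8.png",np.hstack(pan))
E
```

```text
24.0 [559.8 -58.3 292.9] [-16.4  15.4  81.2   9.2  86.4 -17.8] F [ 0.3 -0.6  0.4] 85.41585664842447 0.0
```

View pics/p8.png

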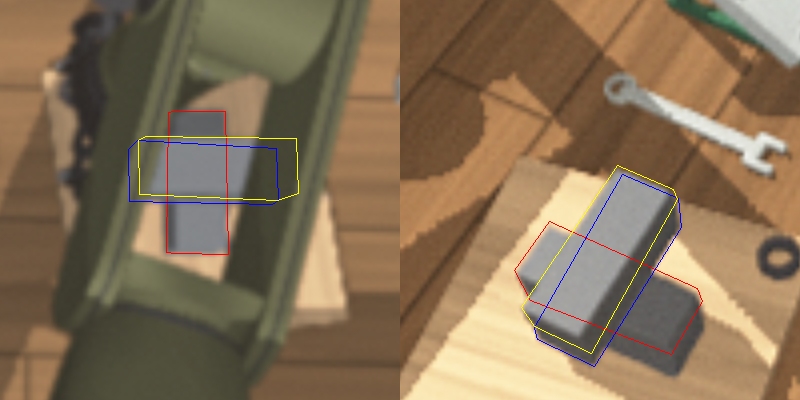

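The last wedge matches its outline in the scene crop (600,255): in line, top level, nothing touching it. Handing in.

```bash
python3 -c "
from bench import arm
print(arm.close_job())"
```

```text
the job is handed in; nothing more can be done
None
```

The stack is finished and handed in at about 24 s: two level head-to-tail pairs, the upper one crosswise, each within a few mm of plan in the camera views; I viewed 11 pictures, one over the limit of 10, and the hand-in returned no verdict.

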